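# Unpile the cell cover, bolt-align it and latch it

### The arm

A 6-joint arm with a two-finger parallel gripper is mounted at the origin on the work surface. World frame = base frame: x ahead of the robot, y to its left, z up, the work surface at z = 0. Lengths are in m, angles in rad, forces in N, time in s.
With the tool pointing down it reaches from about 0.3 to 0.875 m from the base axis. Payload 6.4 kg.
Tool frame: the origin (TCP) lies on the mounting face of the last link; the fingertips stand 173 mm ahead of it and the grasp point (between the pads) lies 155 mm ahead of it (ctrl.grip_point_offset is the distance from the TCP to the grasp point, in m); z points along the fingers, y is the line along which they close (so a half turn about z gives the same grasp; the last joint's range is limited). The gripper opens to 85 mm and grips with 20 to 120 N. Pads are 22 mm wide; open, the fingers measure 114 mm over their backs; the gripper's body (76 mm by 85 mm) begins 54 mm behind the grasp point. The pads swing forward as they close: fully open they stand 13 mm farther back than shut.
Start: joints at [1.016, 0.181, 1.607, -0, 1.354, -0.206], TCP at [0.197, 0.54, 0.405] pointing down, gripper open.
Joint ranges: [-2.99, 2.99], [-0.89, 2.07], [0.3, 2.58], [-1.14, 4.28], [0, 2.63], [-3.12, 3.12]. Speed limits (rad/s): [2.57, 2.57, 3.01, 3.14, 3.14, 3.14].

### API

Orientations are given as a unit quaternion [w, x, y, z].
In Python, from bench import status, imaging, ctrl, models gives the robot as it stands.
- The arm moves only by the tool send_rows, never from a script. Its argument "commands" is a list that holds one entry, the list of rows, each a list of 6 numbers: the shift along the tool's x, y, z normalised to -1 to 1, where 1 is 3 cm, then the turn, a rotation vector about the tool's x, y, z normalised to -1 to 1, where 1 is 0.1 rad. A call has 1 to 8 rows; each row shifts and turns the commanded pose from where the row before left it, along the tool's axes as they then stand; what a row does not reach is not made up. A row lasts 1/12 s, in which the tool goes at most 41.7 mm and 7.16 degrees, less where a joint would pass 70% of its speed; a pose out of reach is approached as far as the arm can. A call with a number of a shift or a turn outside -1 to 1 is refused whole. A call with a gripper value outside its range is refused whole. "jaw" is the opening, from 0 (shut) to 1 (fully open), set as the call begins (left out, the last holds). The fingers move at their own pace and stop on an object; the grip force is fixed at half the most. Time passes only in rows, so rows that do not move let the fingers close. It gives the time, the measured TCP pose, the force, the opening and the grip force at its end, in the units of the state.
- status.get_obs(): the state, without advancing time (a new reading comes with each control period).
- imaging.camera(name): name is "scene" or "top" or "wrist"; returns a dict with "image" (480x640x3 uint8, blue, green, red), "depth" (480x640 float32, m along the optical axis (not along the pixel's ray), 0 where there is no reading), "mtx" (3x3 intrinsics, pixels), "pose" (4x4, takes a point from camera to world coordinates). Camera axes: x right, y down, z forward; pixel columns grow to the right and rows downward; lengths in m; the calibration is good to about 2 mm. A picture is of the moment at which its call begins.
- ctrl.hand_in(): hands the job in; it is judged then, once.
Trained networks look in a picture, given as the dict that the camera call returned (one of the last four; its "shot" number tells which), for a name from the list of things; names that differ only in an ending like _2 or _b are one class to them, and where a whole thing is asked for, a point or a joint stands for the part that bears it (a point fixed in the world has none). Each returns a list of dicts, best first, with "confidence" (0 to 1); they miss things now and then, are a little off and sometimes report something else, mostly with a low value. They report only what shows in the picture. A call takes as long as a camera call. They do not tell look-alikes from the thing itself.
- models.recognise(picture, name): "centre" ([column, row] in pixels, amid what is visible of it).
- models.regions_of(picture, name): "region" (480x640 bool, what is visible of it) and "centre" ([column, row] in pixels, amid what is visible of it).
The state is a dict: "time_s": time; "q": joint angles; "dq": joint speeds; "joint_efforts": joint torques, N m; "eef_pos": TCP position; "eef_rot": TCP orientation; "wrist_force": force on the tool from outside, world axes, zero at the start; "torque": the same for the moment, N m; "opening": opening from 0.0 (shut) to 1.0 (fully open); "grasp_force": force on a finger pad.
Only numpy, scipy, OpenCV 4.12 (cv2) and the standard library are available. Lean on these libraries where they do the work, as an engineer would, in place of code of your own. Each camera call takes 0.05 s, during which the arm holds its last target. There are 200 camera calls.

### The job

Close up the gas cell. Lift the green angle bracket straight off the pile and set it down flat on its base in the red tray, then lift the square aluminium cover off the black board and fit it on the blue cell, neck up, turned so that all four studs come through its holes and it sits flush, and lastly swing the orange latch in over the cover as far as it goes. Drag or shift nothing beneath what you lift, drop nothing, and leave everything else on the bench where it is.

Things in the scene. Friction and masses are not known exactly. Their poses are not given: they have to be found in the camera images.
- bracket: Green angle bracket lying on top of the pile, bridging cover and brass spacer. Base 100 (x) x 40 (y) x 8 mm thick; an upright leg 60 (x) x 8 (y) mm stands at y = -10 mm and rises to 39 mm above the underside. About 0.13 kg. Origin: centre of the underside; x along its length, z up.
- bracket_grip (a point): Point on the bracket's upright leg, mid-length and mid-thickness, 29 mm above the underside (10 mm below the leg's top edge). Pinch across the leg's 8 mm thickness (bracket y).
- cover: Square aluminium cover 78 x 78 x 12 mm: 22 mm bore, four 12 mm holes at x, y = +-28 mm, round steel neck 32 mm across (22 inside) standing 30 mm above the plate. Under one end of the bracket, partly beyond the black board's end. About 0.24 kg. Origin: centre of the underside; x, y along its sides, z up. Fits the cell in any of four quarter turns.
- cover_neck (a point): On the axis of the cover's neck, 30 mm above the underside; grasp the neck here.
- spacer: Brass block 60 x 70 x 12 mm on the board, under the bracket's other end; stays there. Origin: centre of the underside.
- board: Loose black drilled board 200 (x) x 100 (y) x 8 mm under the pile; stays there. Origin: centre of the underside; cover near its -x end, spacer near its +x end.
- board_end (a point): Point on the board's top, 90 mm from its centre along its +x.
- tray: Red open tray fixed to the bench, 160 (x) x 130 (y) mm outside, walls 4 mm thick and 28 mm high, floor 4 mm thick. Origin: centre of the underside; x along its length.
- cell: Gas cell fixed to the bench: blue block 82 x 82 mm on a dark base, top (seat) 45 mm above the bench. Brass hub in the middle 19 mm across, 24 mm high above the seat, tapered over its last 6 mm; steel studs 8 mm across, 13 mm high, tips tapered, at x, y = +-28 mm. The latch's pivot post stands 75 mm from the centre along +x. Origin: centre of the underside; z up.
- cell_seat (a point): Centre of the cell's seat face (foot of the hub), 45 mm above the bench.
- latch (a joint): Orange latch, a flat bar turning level on the pivot post, underside 60 mm above the bench (3 mm above a seated cover). 0: fully in, nose over the cover, tail and handle along the cell's +x. Value (rad) grows anticlockwise seen from above, to a stop at 1.9; starts open, 1.2 to 1.7. About 1 N at the handle moves it; it stays where left. Nose and tail each end 50 mm from the pivot.
- latch_hinge (a point): On the latch's vertical pivot axis, 60 mm above the bench.
- latch_handle (a point): On the axis of the upright black handle pin at the latch's tail, 45 mm from the pivot; 14 mm in diameter, top 103 mm above the bench, the latch's own top 68 mm above the bench; this point 90 mm above the bench. The pin turns with the latch.
- dish: Bystander: shallow glass dish 90 mm across, 15 mm high.
- gasket: Bystander: copper ring 52 mm across, 6 mm high.
- vial: Bystander: glass vial with a black cap, 26 mm across, 55 mm high.
- jar: Bystander: amber jar with a white cap, 60 mm across, 70 mm high.
- driver: Bystander: screwdriver lying on the bench.
- spanner: Bystander: spanner lying on the bench.
- tube_block: Bystander: blue block with rows of holes, 80 x 120 x 35 mm.
There are look-alikes about, which are no part of the job. Of the things that look like the bracket, the middle-sized one is meant.

How it is judged:
On the way, in this order (a step that is already met when the one before it is completed fails the run):
1. the bracket is lifted clear of the pile (height (world z) of bracket above 0.045 m and contact force between bracket and cover below 0.05 N and contact force between bracket and spacer below 0.05 N), for 0.1 s.
2. the bracket lies flat in the tray, let go (x of bracket in the frame of tray between -0.07 and 0.07 m and y of bracket in the frame of tray between -0.055 and 0.055 m and z of bracket in the frame of tray below 0.009 m and angle between bracket's own z axis and vertical below 0.1 rad and contact force between the fingers and bracket below 0.3 N and linear speed of bracket below 0.02 m/s), for 0.2 s.
3. the cover is lifted clear of the board (height (world z) of cover above 0.03 m and contact force between cover and board below 0.05 N), for 0.1 s.
4. the cover sits flush on the cell with the studs through its holes, let go (horizontal distance between cover and cell_seat below 0.004 m and z of cover in the frame of cell_seat below 0.003 m and angle between cover's own z axis and vertical below 0.05 rad and contact force between the fingers and cover below 0.3 N and linear speed of cover below 0.02 m/s), for 0.2 s.
5. the latch is swung in over the cover (value of joint latch below 0.15 rad), for 0.2 s.
At the end, for the whole second after the job is handed in: The bracket lies flat (within 6 degrees) on the tray's floor, its centre inside the tray; the cover sits neck up, flush on the cell's seat (within 3 mm in height, 4 mm sideways, 3 degrees), studs in its holes; the latch is in over it (within 0.15 rad of its stop); all let go and at rest (all of step 2 and all of step 4 and value of joint latch below 0.15 rad and velocity of joint latch below 0.05 rad/s); the robot touches nothing.
It fails at once if the board or the spacer is shifted by more than 10 mm (distance of any of board, board_end, spacer from where it was at the start of the episode above 0.01 m).
It fails at once if the cover is dragged by more than 10 mm before the bracket is away from the pile (distance of bracket from where it was at the start of the episode below 0.1 m and distance of cover from where it was at the start of the episode above 0.01 m).
It fails at once if the bracket or the cover is dropped (falls freely at over 0.6 m/s) ((linear speed of bracket above 0.6 m/s and contact force between bracket and anything else below 0.05 N) or (linear speed of cover above 0.6 m/s and contact force between cover and anything else below 0.05 N)).
It fails at once if a bystander is shifted by more than 25 mm (distance of any of dish, gasket, vial, jar, driver, spanner, tube_block from where it was at the start of the episode above 0.025 m).
It also fails if it takes over 67 s, if anything falls off the work surface, if the arm or the gripper's body presses on something with over 40 N, if the wrist force passes 120 N, or if a joint passes its speed limit or range.

## Working session

There is one attempt and no reset: what is moved stays moved. The work goes in short steps, Python scripts to look and compute and a tool call to move; the robot and the scene stay as the last step left them, time stands still between calls to the robot, and variables do not carry over. Pictures are saved under pics/ and viewed, at most 10 in all, crops included, and the job is handed in when it is done.

Besides the shell and the picture viewer there is one more tool, called as name([rows], argument=value, ...), one row to a line, values as JSON. send_rows: Moves the arm, as the interface text tells. Its arguments: {"type":"object","properties":{"commands":{"type":"array"},"jaw":{"type":"number"}},"required":["commands"]}

```bash
mkdir -p pics; ls
cat > h.py <<'E'
import numpy as np, cv2
from bench import status, imaging, ctrl, models
def world(p,uv,z=None):
    K=p["mtx"];T=p["pose"];u=np.atleast_2d(uv).astype(float)
    r=np.c_[(u[:,0]-K[0,2])/K[0,0],(u[:,1]-K[1,2])/K[1,1],np.ones(len(u))]
    if z is None:
        d=p["depth"][u[:,1].astype(int),u[:,0].astype(int)];c=r*d[:,None]
        return c@T[:3,:3].T+T[:3,3]
    w=r@T[:3,:3].T; s=(z-T[2,3])/w[:,2]
    return w*s[:,None]+T[:3,3]
def cloud(p):
    v,u=np.mgrid[0:480,0:640]
    return world(p,np.c_[u.ravel(),v.ravel()]).reshape(480,640,3)
E
python3 - <<'E'
from h import *
s=status.get_obs();print({k:np.round(v,3) for k,v in s.items()},ctrl.grip_point_offset)
for n in("top","scene"):
    p=imaging.camera(n);cv2.imwrite(f"pics/{n}0.png",p["image"]);print(n,np.round(p["pose"],3).tolist())
    np.savez(f"{n}0.npz",**{k:p[k] for k in("image","depth","mtx","pose")})
    for o in("bracket","cover","tray","cell","latch_handle","latch","spacer","board"):
        for d in models.recognise(p,o)[:5]:
            if d["confidence"]>.3: print(o,np.round(d["centre"]),round(d["confidence"],2),np.round(world(p,d["centre"]),3))
E
```

```text
pics
{'time_s': np.float64(0.0), 'q': array([ 1.016,  0.182,  1.608,  0.   ,  1.354, -0.206]), 'dq': array([ 0.001, -0.   ,  0.   , -0.001, -0.001,  0.001]), 'joint_efforts': array([ 0.0000e+00, -4.4486e+01, -3.5134e+01, -0.0000e+00,  9.0000e-03,
       -0.0000e+00]), 'eef_pos': array([0.196, 0.54 , 0.404]), 'eef_rot': array([-0.   ,  0.174,  0.985, -0.001]), 'wrist_force': array([-0.633,  0.263,  0.55 ]), 'torque': array([-0.004,  0.007,  0.037]), 'grasp_force': np.float64(0.0), 'opening': np.float64(1.0)} 0.1547
top [[-0.007, -0.982, 0.191, 0.345], [-1.0, 0.004, -0.012, 0.014], [0.011, -0.191, -0.982, 1.108], [0.0, 0.0, 0.0, 1.0]]
bracket [331. 241.] 0.84 [[ 0.556 -0.022  0.032]]
bracket [332. 334.] 0.7 [[ 0.342 -0.023  0.01 ]]
bracket [270. 261.] 0.63 [[0.513 0.123 0.011]]
bracket [142. 202.] 0.46 [[0.651 0.425 0.036]]
cover [343. 276.] 0.78 [[ 0.471 -0.048  0.05 ]]
tray [453. 270.] 0.81 [[ 0.489 -0.315  0.003]]
cell [210. 275.] 0.96 [[0.476 0.254 0.045]]
latch_handle [209. 244.] 0.82 [[0.543 0.254 0.071]]
latch [209. 242.] 0.86 [[0.548 0.254 0.07 ]]
spacer [333. 221.] 0.88 [[ 0.605 -0.028  0.029]]
board [318. 238.] 0.84 [[0.567 0.009 0.012]]
scene [[-0.346, 0.677, -0.649, 1.192], [0.938, 0.234, -0.256, 0.268], [-0.021, -0.697, -0.716, 0.794], [0.0, 0.0, 0.0, 1.0]]
bracket [380. 267.] 0.88 [[0.53  0.14  0.017]]
bracket [338. 206.] 0.73 [[ 0.347 -0.026  0.007]]
bracket [313. 258.] 0.57 [[ 0.56  -0.017  0.024]]
cover [433. 275.] 0.74 [[0.557 0.26  0.067]]
cover [314. 238.] 0.61 [[ 0.499 -0.037  0.028]]
tray [219. 220.] 0.86 [[ 0.499 -0.31   0.002]]
cell [441. 265.] 0.88 [[0.502 0.272 0.044]]
latch_handle [438. 271.] 0.94 [[0.517 0.268 0.04 ]]
latch [435. 276.] 0.84 [[0.554 0.265 0.063]]
latch [440. 268.] 0.71 [[0.509 0.272 0.042]]
spacer [306. 275.] 0.89 [[ 0.608 -0.015  0.017]]
spacer [436. 272.] 0.31 [[0.515 0.266 0.031]]
board [312. 259.] 0.74 [[ 0.562 -0.019  0.023]]
board [323. 284.] 0.61 [[0.614 0.029 0.006]]
```

View pics/top0.png

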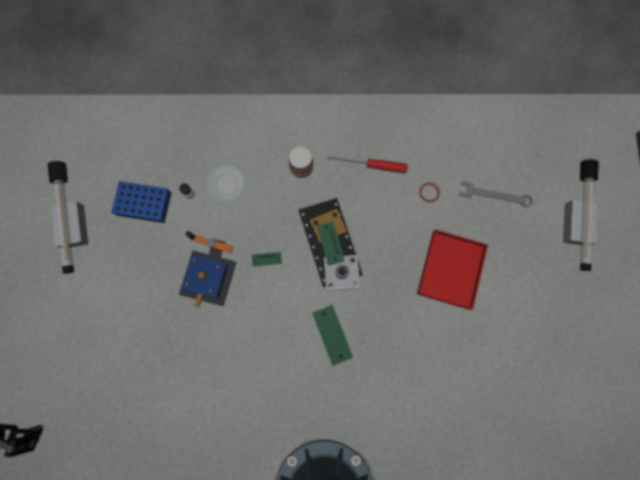

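View pics/scene0.png

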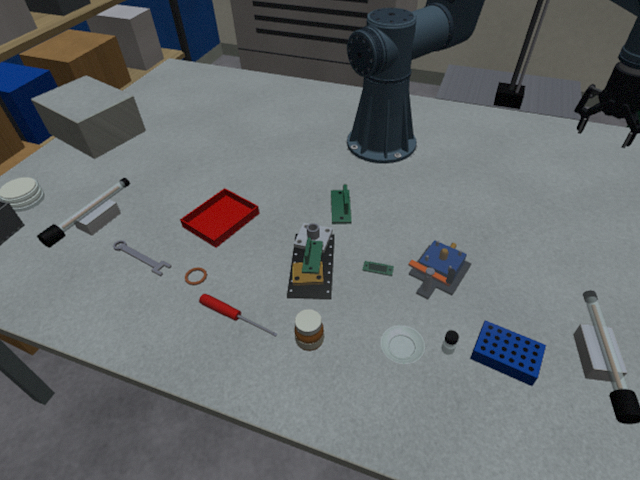

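Bracket look-alikes in the top view are at (331,241) on the pile, (332,334) on the bench (large) and (267,259) on the bench (small). The one on the pile is middle-sized and bridges cover and spacer, so I choose it. Next I measure coarsely and make the close crop.

```bash
cat >> h.py <<'E'
from scipy.spatial.transform import Rotation as R
def pose():
    s=status.get_obs();q=s["eef_rot"];return s["eef_pos"],R.from_quat([q[1],q[2],q[3],q[0]])
def go(xyz,yaw=None,down=True):
    """xyz: target grip point; yaw: world angle of closing line (tool y). prints turn units then shift units AFTER the turn, and shift before"""
    t,r=pose();M=r.as_matrix();tgt=np.array(xyz)+[0,0,ctrl.grip_point_offset]
    print("grip now",np.round(t-[0,0,.1547],4),"shift first (tool units):",np.round(M.T@(tgt-t)/.03,2))
    if yaw is not None:
        c=[]
        for k in(0,np.pi):
            y=np.array([np.cos(yaw+k),np.sin(yaw+k),0]);z=np.array([0,0,-1.]);x=np.cross(y,z)
            G=np.c_[x,y,z];v=R.from_matrix(M.T@G).as_rotvec();c.append((abs(v[2]),v,G))
        for _,v,G in sorted(c,key=lambda a:a[0]): print("turn units",np.round(v/.1,2),"shift after turn",np.round(G.T@(tgt-t)/.03,2), "q6",np.round(status.get_obs()["q"][5],2))
E
python3 - <<'E'
from h import *
p=dict(np.load("top0.npz"))
C=cloud(p);im=p["image"]
cv2.imwrite("pics/crop.png",cv2.resize(im[190:310,170:370],None,fx=4,fy=4,interpolation=cv2.INTER_CUBIC))
hsv=cv2.cvtColor(im,cv2.COLOR_BGR2HSV)
g=cv2.inRange(hsv,(60,60,20),(90,255,255))
n,l,st,ce=cv2.connectedComponentsWithStats(g)
for i in range(1,n):
    if st[i,4]>60:
        P=C[l==i];b=cv2.minAreaRect(P[:,:2].astype(np.float32));print(st[i,4],np.round(ce[i]),np.round(b[0],3),np.round(b[1],3),round(b[2],1),"z",np.round(np.percentile(P[:,2],[10,50,98]),3))
def bx(m,zl,zh,nm):
    P=C[m&(C[:,:,2]>zl)&(C[:,:,2]<zh)];b=cv2.minAreaRect(P[:,:2].astype(np.float32));print(nm,len(P),np.round(b[0],3),np.round(b[1],3),round(b[2],1))
bx(cv2.inRange(hsv,(0,150,40),(6,255,255))>0,.02,.05,"red")
go([.54,-.03,.28])
E
```

```text
645 [331. 243.] [ 0.472 -0.019] [0.057 0.257] 88.1 z [0.027 0.03  0.063]
278 [266. 259.] [0.453 0.071] [0.236 0.063] 42.8 z [0.004 0.008 0.031]
1129 [332. 335.] [ 0.339 -0.019] [0.126 0.057] 22.0 z [0.01  0.012 0.054]
red 644 [ 0.593 -0.272] [0.414 0.192] 19.2
grip now [0.1965 0.5404 0.25  ] shift first (tool units): [-17.26 -13.95  -1.  ]
```

View pics/crop.png

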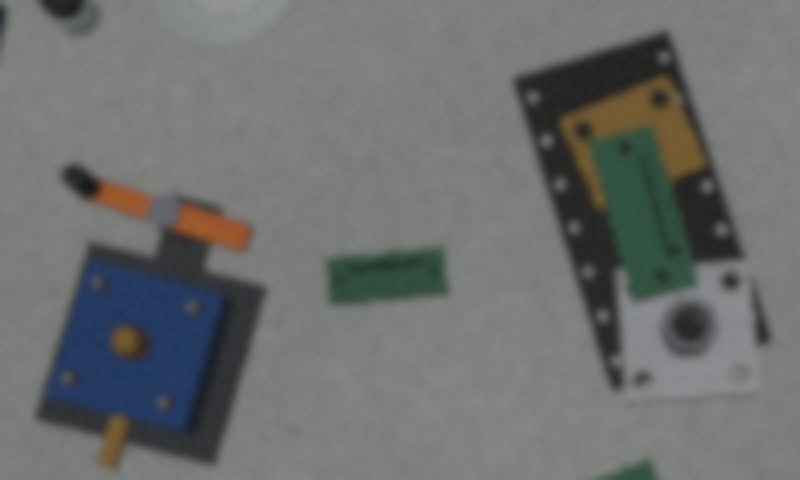

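The crop shows the wanted bracket at crop (645,215), bridging the brass spacer and the cover. The latch is open, with its pivot at (165,210) and handle at (75,180). I move above the pile now.

send_rows([
  [[-0.96,-0.775,0,0,0,0],[-0.96,-0.775,0,0,0,0],[-0.96,-0.775,0,0,0,0],[-0.96,-0.775,0,0,0,0],[-0.96,-0.775,0,0,0,0],[-0.96,-0.775,0,0,0,0],[-0.96,-0.775,0,0,0,0],[-0.96,-0.775,0,0,0,0]],
])

```text
time_s: 1.57
eef_pos: [0.3499, 0.2853, 0.405]
eef_rot: [0.0, 0.173, 0.985, 0.0]
wrist_force: [0.8, 0.7, -0.0]
opening: 1.0
grasp_force: 0.0
```

send_rows([
  [[-0.96,-0.775,0,0,0,0],[-0.96,-0.775,0,0,0,0],[-0.96,-0.775,0,0,0,0],[-0.96,-0.775,0,0,0,0],[-0.96,-0.775,0,0,0,0],[-0.96,-0.775,0,0,0,0],[-0.96,-0.775,0,0,0,0],[-0.96,-0.775,0,0,0,0]],
])

```text
time_s: 2.23
eef_pos: [0.503, 0.0315, 0.4049]
eef_rot: [0.0, 0.174, 0.985, 0.0]
wrist_force: [0.3, 0.7, 0.6]
opening: 1.002
grasp_force: 0.0
```

send_rows([
  [[-0.96,-0.775,-0.5,0,0,0],[-0.96,-0.775,-0.5,0,0,0],[0,0,0,0,0,0],[0,0,0,0,0,0],[0,0,0,0,0,0]],
])

```text
time_s: 2.65
eef_pos: [0.5403, -0.0299, 0.4341]
eef_rot: [-0.001, 0.174, 0.985, 0.0]
wrist_force: [0.3, 0.7, -0.8]
opening: 1.0
grasp_force: 0.0
```

Run:
```python
from h import *
t,r=pose();print(np.round(t,4),np.round(r.as_matrix(),3).tolist())
p=imaging.camera("wrist");cv2.imwrite("pics/w1.png",p["image"]);np.savez("w1.npz",**{k:p[k] for k in("image","depth","mtx","pose")})
T=np.eye(4);T[:3,:3]=r.as_matrix();T[:3,3]=t;print(np.round(np.linalg.inv(T)@p["pose"],4).tolist(),p["mtx"])
for o in("bracket","cover","spacer","board"):
    for d in models.recognise(p,o)[:3]: print(o,np.round(d["centre"]),round(d["confidence"],2),np.round(world(p,d["centre"]),3))
```

```text
[ 0.5403 -0.0299  0.4341] [[-0.94, 0.342, -0.001], [0.342, 0.94, 0.001], [0.001, 0.0, -1.0]]
[[0.0008, -0.9621, -0.2728, 0.0694], [1.0, 0.0008, 0.0001, 0.0006], [0.0001, -0.2728, 0.9621, 0.0304], [0.0, 0.0, 0.0, 1.0]] [[432.13325851   0.         319.47094598]
 [  0.         432.13325851 245.91608566]
 [  0.           0.           1.        ]]
bracket [336. 214.] 0.95 [[ 0.552 -0.017  0.028]]
bracket [482. 114.] 0.9 [[0.516 0.132 0.005]]
bracket [279.  18.] 0.83 [[ 0.385 -0.008  0.011]]
cover [275. 136.] 0.96 [[ 0.472 -0.042  0.051]]
cover [624.  95.] 0.73 [[0.533 0.212 0.067]]
spacer [357. 264.] 0.95 [[ 0.603 -0.015  0.028]]
spacer [445. 380.] 0.48 [[0.737 0.027 0.041]]
board [365. 210.] 0.97 [[0.559 0.007 0.02 ]]
```

View pics/w1.png

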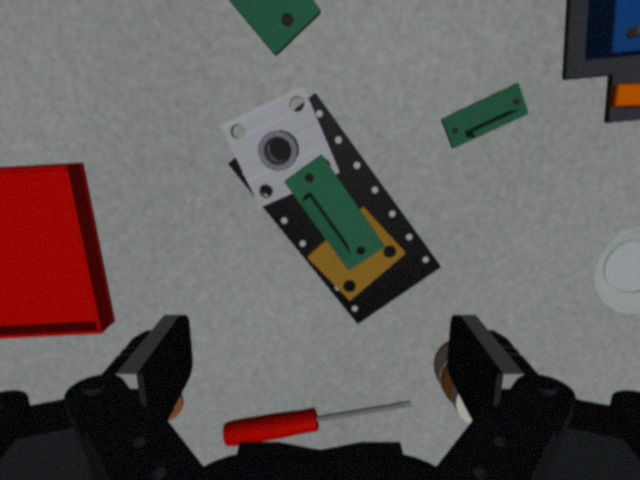

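The wrist view shows the bracket at (335,213), the cover's neck at (279,150) and the spacer near (357,264). The leg appears as a dark line from (305,195) to (352,250).

Run:
```python
from h import *
p=dict(np.load("w1.npz"));C=cloud(p);Z=C[:,:,2]
v,u=np.mgrid[0:480,0:640]
hsv=cv2.cvtColor(p["image"],cv2.COLOR_BGR2HSV)
m=(cv2.inRange(hsv,(60,60,20),(95,255,255))>0)&(abs(u-335)<60)&(abs(v-213)<65)
def rect(M,z,nm):
    P=world(p,np.c_[u[M],v[M]],z)[:,:2];b=cv2.minAreaRect(P.astype(np.float32));print(nm,len(P),np.round(b[0],4),np.round(b[1],4),round(b[2],1))
print(np.percentile(Z[m],[2,20,50,80,90,98]).round(4))
rect(m,.028,"base")
L=(Z>.05)&(abs(u-330)<40)&(abs(v-222)<40); rect(L,.059,"leg"); print(np.median(Z[L]))
N=(Z>.044)&(abs(u-279)<30)&(abs(v-150)<30); rect(N,.05,"neck"); print(np.median(Z[N]))
S=(Z>.012)&(Z<.024)&(hsv[:,:,1]<60)&(hsv[:,:,2]>80)&(abs(u-279)<75)&(abs(v-150)<75);rect(S,.02,"cover plate")
# refine: PCA of leg
P=C[L][:,:2];c=P.mean(0);w,V=np.linalg.eigh(np.cov((P-c).T));print("leg pca",c.round(4),np.degrees(np.arctan2(V[1,1],V[0,1])).round(1))
R_=(cv2.inRange(hsv,(0,150,40),(6,255,255))>0)&(u<120);print("tray",C[R_&(Z>.02)].min(0),C[R_&(Z>.02)].max(0))
```

```text
[0.0088 0.0277 0.0285 0.0308 0.0589 0.0602]
base 4928 [ 0.5541 -0.0192] [0.1017 0.109 ] 68.2
leg 811 [ 0.5523 -0.0231] [0.058  0.0625] 77.0
0.05919726074446763
neck 709 [ 0.4852 -0.0417] [0.0372 0.0426] 81.8
0.05006169752095141
cover plate 5670 [ 0.4827 -0.0443] [0.078 0.078] 3.7
leg pca [ 0.5505 -0.0272] -179.4
tray [ 0.41544643 -0.36448525  0.0200027 ] [ 0.58390632 -0.00558569  0.40381743]
```

Run:
```python
from h import *
p=dict(np.load("w1.npz"));C=cloud(p);Z=C[:,:,2]
v,u=np.mgrid[0:480,0:640]
hsv=cv2.cvtColor(p["image"],cv2.COLOR_BGR2HSV)
def big(M):
    n,l,s,c=cv2.connectedComponentsWithStats(M.astype(np.uint8));return l==1+s[1:,4].argmax()
def rect(M,z,nm):
    M=big(M);P=world(p,np.c_[u[M],v[M]],z)[:,:2];b=cv2.minAreaRect(P.astype(np.float32));print(nm,len(P),np.round(b[0],4),np.round(b[1],4),round(b[2],1),"z",np.median(Z[M]).round(4));return M
w=(abs(u-335)<60)&(abs(v-213)<65)
g=(cv2.inRange(hsv,(60,60,20),(95,255,255))>0)&w
rect(g&(Z<.033)&(Z>.023),.028,"base")
L=rect((Z>.054)&(Z<.07)&w,.059,"leg")
P=C[L][:,:2];c=P.mean(0);_,V=np.linalg.eigh(np.cov((P-c).T));print("leg pca",c.round(4),np.degrees(np.arctan2(V[1,1],V[0,1])).round(1))
N=rect((Z>.045)&(Z<.055)&(abs(u-279)<30)&(abs(v-150)<30),.05,"neck")
pl=(abs(u-279)<75)&(abs(v-150)<75)&(hsv[:,:,1]<60)&(Z>.013)&(Z<.026)
rect(pl,.02,"plate")
t=dict(np.load("top0.npz"));C=cloud(t);Z=C[:,:,2];p=t;v,u=np.mgrid[0:480,0:640];h=cv2.cvtColor(t["image"],cv2.COLOR_BGR2HSV)
rect((cv2.inRange(h,(0,150,40),(6,255,255))>0)&(u>410)&(v>220)&(Z<.04),.02,"tray")
go([.55,-.02,.12],np.radians(100))
```

```text
base 3832 [ 0.552  -0.0186] [0.0986 0.0401] 15.2 z 0.0283
leg 736 [ 0.5543 -0.0281] [0.0601 0.0086] 15.2 z 0.0592
leg pca [ 0.5538 -0.0283] -164.8
neck 679 [ 0.4825 -0.0441] [0.031  0.0312] 24.4 z 0.0501
plate 5684 [ 0.4827 -0.0443] [0.078 0.078] 3.7 z 0.0203
tray 3601 [ 0.4904 -0.3086] [0.1292 0.1583] 73.1 z 0.0064
grip now [ 0.5402 -0.0289  0.2796] shift first (tool units): [-0.21  0.39  5.32]
turn units [ 0.   -0.01 -5.22] shift after turn [-0.37  0.23  5.32] q6 -1.5
turn units [-1.00e-02 -0.00e+00  2.62e+01] shift after turn [ 0.37 -0.23  5.32] q6 -1.5
```

send_rows([
  [[0,0,0,0,0,-0.88],[0,0,0,0,0,-0.88],[0,0,0,0,0,-0.88],[0,0,0,0,0,-0.88],[0,0,0,0,0,-0.88],[0,0,0,0,0,-0.88],[0,0,0,0,0,-0.86],[-0.46,-0.1,0.9,0,0,0]],
], jaw=0.5)

```text
time_s: 3.57
eef_pos: [0.5551, -0.0287, 0.4129]
eef_rot: [0.004, -0.135, 0.991, -0.002]
wrist_force: [1.3, 0.5, 0.5]
opening: 0.498
grasp_force: 0.0
```

send_rows([
  [[0,0,0.95,0,0,0],[0,0,0.95,0,0,0],[0,0,0.95,0,0,0],[0,0,0.95,0,0,0],[0,0,0.95,0,0,0],[0,0,0.6,0,0,0],[0,0,0.2,0,0,0],[0,0,0,0,0,0]],
])

```text
time_s: 4.23
eef_pos: [0.5538, -0.0286, 0.2395]
eef_rot: [-0.002, -0.133, 0.991, 0.001]
wrist_force: [0.2, -0.3, 0.6]
opening: 0.499
grasp_force: 0.0
```

Run:
```python
from h import *
go([.5543,-.0283,.049],np.radians(105.2));print(status.get_obs()["opening"])
```

```text
grip now [ 0.5538 -0.0286  0.0848] shift first (tool units): [-0.02  0.    1.19]
turn units [ 0.02 -0.03  0.01] shift after turn [-0.02  0.    1.19] q6 -2.1
turn units [ 5.000e-02  3.000e-02 -3.141e+01] shift after turn [ 0.02 -0.    1.19] q6 -2.1
0.49861212461242943
```

send_rows([
  [[0,0,0.6,0,0,0],[0,0,0.4,0,0,0],[0,0,0.16,0,0,0],[0,0,0,0,0,0],[0,0,0,0,0,0]],
])

```text
time_s: 4.65
eef_pos: [0.555, -0.0293, 0.207]
eef_rot: [0.0, -0.132, 0.991, -0.0]
wrist_force: [-0.6, 0.2, -0.1]
opening: 0.503
grasp_force: 0.0
```

send_rows([
  [[0,0,0,0,0,0],[0,0,0,0,0,0],[0,0,0,0,0,0],[0,0,0,0,0,0],[0,0,0,0,0,0],[0,0,0,0,0,0],[0,0,0,0,0,0],[0,0,0,0,0,0]],
], jaw=0)

```text
time_s: 5.32
eef_pos: [0.5552, -0.0295, 0.2073]
eef_rot: [0.001, -0.132, 0.991, -0.0]
wrist_force: [-1.7, -0.0, 6.1]
opening: 0.079
grasp_force: 59.4
```

send_rows([
  [[0,0,-0.1,0,0,0],[0,0,-0.2,0,0,0],[0,0,-0.4,0,0,0],[0,0,-0.7,0,0,0],[0,0,-0.8,0,0,0],[0,0,-0.8,0,0,0],[0,0,-0.6,0,0,0],[0,0,0,0,0,0]],
])

```text
time_s: 5.98
eef_pos: [0.5563, -0.0297, 0.3197]
eef_rot: [0.004, -0.132, 0.991, -0.002]
wrist_force: [1.4, -0.3, -0.7]
opening: 0.084
grasp_force: 58.6
```

send_rows([
  [[0,0,0,0,0,0.8],[0,0,0,0,0,0.8],[0,0,0,0,0,0.8],[0,0,0,0,0,0.8],[0,0,0,0,0,0.8],[0,0,0,0,0,0.8],[0,0,0,0,0,0.8],[0,0,0,0,0,0]],
])

```text
time_s: 6.65
eef_pos: [0.5543, -0.0293, 0.3136]
eef_rot: [-0.001, 0.148, 0.989, 0.0]
wrist_force: [-0.4, 0.0, -2.4]
opening: 0.08
grasp_force: 58.5
```

Run:
```python
from h import *
go([.4875,-.3182,.1],np.radians(73.1));print(status.get_obs()["opening"])
```

```text
grip now [ 0.5543 -0.0293  0.1589] shift first (tool units): [-0.7  -9.86  1.96]
turn units [-0.   -0.01 -0.03] shift after turn [-0.67 -9.86  1.96] q6 -1.54
turn units [-2.000e-02  0.000e+00  3.139e+01] shift after turn [0.67 9.86 1.96] q6 -1.54
0.0799339649432341
```

send_rows([
  [[-0.05,-0.6,0,0,0,0],[-0.06,-0.9,0,0,0,0],[-0.06,-0.9,0,0,0,0],[-0.06,-0.9,0,0,0,0],[-0.06,-0.9,0,0,0,0],[-0.06,-0.9,0,0,0,0],[-0.06,-0.9,0,0,0,0],[-0.06,-0.9,0,0,0,0]],
])

```text
time_s: 7.32
eef_pos: [0.5074, -0.2326, 0.3139]
eef_rot: [-0.0, 0.145, 0.989, 0.0]
wrist_force: [0.1, 0.3, -1.7]
opening: 0.083
grasp_force: 58.6
```

send_rows([
  [[-0.06,-0.9,0.2,0,0,0],[-0.06,-0.9,0.3,0,0,0],[-0.06,-0.7,0.4,0,0,0],[-0.02,-0.46,0.4,0,0,0],[0,0,0.4,0,0,0],[0,0,0.3,0,0,0],[0,0,0,0,0,0],[0,0,0,0,0,0]],
])

```text
time_s: 7.98
eef_pos: [0.4881, -0.3168, 0.2534]
eef_rot: [-0.001, 0.146, 0.989, 0.001]
wrist_force: [0.7, -0.9, -0.9]
opening: 0.079
grasp_force: 58.7
```

Run:
```python
from h import *
go([.4875,-.3182,.0375],np.radians(73.1))
p=imaging.camera("wrist");cv2.imwrite("pics/w2.png",p["image"])
```

```text
grip now [ 0.4881 -0.3168  0.0987] shift first (tool units): [ 0.   -0.05  2.04]
turn units [ 0.01 -0.02  0.02] shift after turn [ 0.01 -0.05  2.04] q6 -2.06
turn units [ 3.00e-02  2.00e-02 -3.14e+01] shift after turn [-0.01  0.05  2.04] q6 -2.06
```

View pics/w2.png

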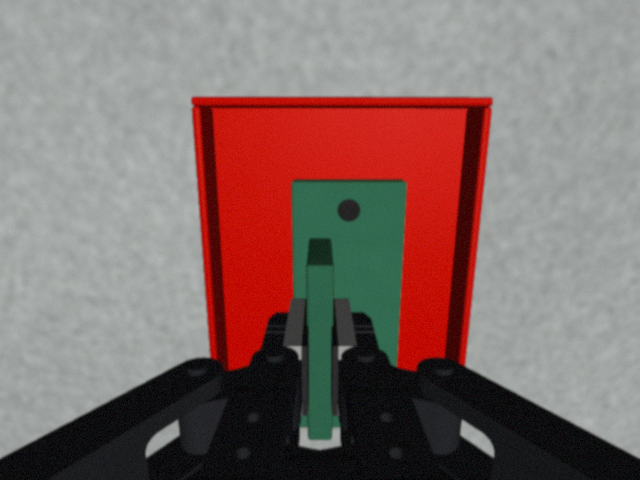

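The bracket hangs level at (320,300), aligned inside the tray. Next I lower it and release.

send_rows([
  [[0,0,0.5,0,0,0],[0,0,0.5,0,0,0],[0,0,0.4,0,0,0],[0,0,0.25,0,0,0],[0,0,0.2,0,0,0],[0,0,0.15,0,0,0],[0,0,0.04,0,0,0],[0,0,0,0,0,0]],
])

```text
time_s: 8.7
eef_pos: [0.4881, -0.3183, 0.1932]
eef_rot: [-0.0, 0.147, 0.989, -0.0]
wrist_force: [0.4, -0.5, -2.1]
opening: 0.082
grasp_force: 58.7
```

send_rows([
  [[0,0,0,0,0,0],[0,0,0,0,0,0],[0,0,0,0,0,0]],
])

```text
time_s: 8.95
eef_pos: [0.4882, -0.3185, 0.1938]
eef_rot: [0.0, 0.147, 0.989, -0.0]
wrist_force: [-0.1, 0.1, -2.3]
opening: 0.079
grasp_force: 58.7
```

send_rows([
  [[0,0,0.04,0,0,0],[0,0,0.03,0,0,0],[0,0,0,0,0,0],[0,0,0,0,0,0]],
])

```text
time_s: 9.28
eef_pos: [0.4882, -0.3184, 0.1913]
eef_rot: [0.0, 0.147, 0.989, -0.0]
wrist_force: [0.2, 0.9, -0.8]
opening: 0.08
grasp_force: 58.9
```

send_rows([
  [[0,0,0,0,0,0],[0,0,0,0,0,0],[0,0,0,0,0,0],[0,0,0,0,0,0]],
], jaw=0.35)

```text
time_s: 9.62
eef_pos: [0.4881, -0.3183, 0.1911]
eef_rot: [0.0, 0.147, 0.989, -0.0]
wrist_force: [-0.5, -0.2, 0.6]
opening: 0.349
grasp_force: 0.0
```

send_rows([
  [[0,0,-0.3,0,0,0],[0,0,-0.7,0,0,0],[0,0,-1,0,0,0],[0,0,-1,0,0,0],[0,0,-1,0,0,0],[0,0,-1,0,0,0],[0,0,-1,0,0,0],[0,0,0,0,0,0]],
])

```text
time_s: 10.28
eef_pos: [0.4894, -0.3194, 0.3793]
eef_rot: [0.005, 0.147, 0.989, -0.004]
wrist_force: [1.8, -0.8, 0.1]
opening: 0.351
grasp_force: 0.0
```

Run:
```python
from h import *
p=imaging.camera("wrist");C=cloud(p);Z=C[:,:,2];hsv=cv2.cvtColor(p["image"],cv2.COLOR_BGR2HSV)
g=(cv2.inRange(hsv,(60,60,20),(95,255,255))>0)
print(g.sum(),np.percentile(Z[g],[5,25,50,75,95]).round(4),np.median(C[g],0).round(3))
go([.4825,-.0441,.22],np.radians(93.7))
```

```text
6352 [0.0112 0.012  0.0126 0.014  0.2746] [ 0.485 -0.308  0.013]
grip now [ 0.4889 -0.3189  0.2215] shift first (tool units): [ 2.86  8.7  -0.01]
turn units [-0.05  0.07 -3.59] shift after turn [-0.38  9.16  0.05] q6 -2.06
turn units [ 0.1   0.08 27.82] shift after turn [ 0.38 -9.16  0.05] q6 -2.06
```

The bracket lies flat, with its base top at z = 0.012. Next I look at the cell from above before fetching the cover.

send_rows([
  [[0,0,-0.4,0,0,-0.9],[0,0,-0.4,0,0,-0.9],[0,0,-0.4,0,0,-0.9],[0,0,-0.4,0,0,-0.89],[-0.1,0.6,-0.35,0,0,0],[-0.1,1,0,0,0,0],[-0.1,1,0,0,0,0],[-0.1,1,0,0,0,0]],
], jaw=0.75)

```text
time_s: 11.0
eef_pos: [0.4926, -0.2086, 0.4287]
eef_rot: [-0.001, -0.032, 1.0, 0.001]
wrist_force: [0.1, -0.0, -0.4]
opening: 0.744
grasp_force: 0.0
```

send_rows([
  [[-0.08,1,0,0,0,0],[-0.08,1,0,0,0,0],[-0.08,1,0,0,0,0],[-0.08,1,0,0,0,0],[-0.08,1,0,0,0,0],[-0.08,1,0,0,0,0],[-0.08,1,0,0,0,0],[-0.08,1,0,0,0,0]],
])

```text
time_s: 11.67
eef_pos: [0.4962, 0.0326, 0.4287]
eef_rot: [-0.001, -0.032, 0.999, 0.0]
wrist_force: [-0.2, -0.6, -0.1]
opening: 0.746
grasp_force: 0.0
```

send_rows([
  [[-0.08,1,0,0,0,0],[-0.08,1,0,0,0,0],[-0.08,1,0,0,0,0],[-0.08,1,0,0,0,0],[-0.08,1,0,0,0,0],[-0.08,1,0,0,0,0],[-0.08,0.64,0,0,0,0],[0,0,0,0,0,0]],
])

```text
time_s: 12.33
eef_pos: [0.5, 0.234, 0.4285]
eef_rot: [-0.001, -0.034, 0.999, 0.0]
wrist_force: [-0.2, 0.4, -0.6]
opening: 0.75
grasp_force: 0.0
```

send_rows([
  [[0,0,0,0,0,0],[0,0,0,0,0,0],[0,0,0,0,0,0]],
])

```text
time_s: 12.58
eef_pos: [0.5008, 0.23, 0.4291]
eef_rot: [-0.0, -0.032, 1.0, -0.0]
wrist_force: [-0.2, -0.8, -1.2]
opening: 0.748
grasp_force: 0.0
```

Run:
```python
from h import *
p=imaging.camera("wrist");cv2.imwrite("pics/w3.png",p["image"]);np.savez("w3.npz",**{k:p[k] for k in("image","depth","mtx","pose")})
for o in("cell","latch","latch_handle","cover"):
    for d in models.recognise(p,o)[:2]: print(o,np.round(d["centre"]),round(d["confidence"],2),np.round(world(p,d["centre"]),3))
```

```text
cell [362. 184.] 0.67 [[0.477 0.264 0.045]]
cell [314. 400.] 0.41 [[0.711 0.238 0.006]]
latch [347. 276.] 0.67 [[0.548 0.256 0.071]]
latch_handle [349. 276.] 0.95 [[0.547 0.257 0.071]]
cover [ 28. 164.] 0.88 [[ 0.481 -0.024  0.019]]
cover [348. 273.] 0.24 [[0.545 0.256 0.072]]
```

View pics/w3.png

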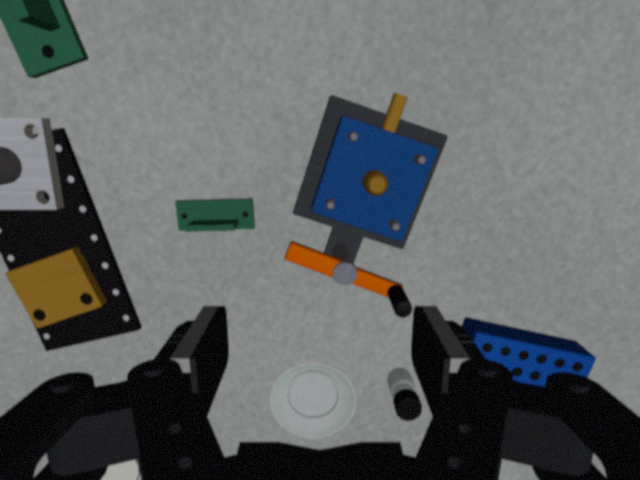

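The cell's seat is around (376,182). The stud tips are at (354,137), (421,160), (331,205) and (396,226), the latch pivot at (344,273) and the handle at (400,298).

Run:
```python
from h import *
p=dict(np.load("w3.npz"));C=cloud(p);Z=C[:,:,2];v,u=np.mgrid[0:480,0:640]
hsv=cv2.cvtColor(p["image"],cv2.COLOR_BGR2HSV)
def big(M):
    n,l,s,c=cv2.connectedComponentsWithStats(M.astype(np.uint8));return l==1+s[1:,4].argmax()
w=(abs(u-376)<75)&(abs(v-182)<75)
b=big((cv2.inRange(hsv,(100,120,40),(125,255,255))>0)&w&(Z>.038)&(Z<.05))
P=world(p,np.c_[u[b],v[b]],.045)[:,:2].astype(np.float32);r=cv2.minAreaRect(P);print("seat",np.round(r[0],4),np.round(r[1],4),r[2],np.median(Z[b]))
g=cv2.cvtColor(p["image"],cv2.COLOR_BGR2GRAY)
pts=[]
for x,y in((354,137),(421,160),(331,205),(396,226)):
    m=(abs(u-x)<9)&(abs(v-y)<9)&(hsv[:,:,1]<110)
    c=np.array([u[m].mean(),v[m].mean()]);q=world(p,c,.057)[0];pts.append(q[:2]);print("stud",c.round(1),m.sum(),q.round(4),C[int(c[1]),int(c[0])].round(4))
pts=np.array(pts);print("studs centre",pts.mean(0).round(4),[np.linalg.norm(pts[i]-pts[j]).round(4) for i,j in((0,1),(1,3),(3,2),(2,0))],np.degrees(np.arctan2(*(pts[0]-pts[1])[::-1])),np.degrees(np.arctan2(*(pts[2]-pts[3])[::-1])),np.degrees(np.arctan2(*(pts[2]-pts[0])[::-1])),np.degrees(np.arctan2(*(pts[3]-pts[1])[::-1])))
m=w&(Z>.064)&(Z<.075)&(v<215);m=big(m);print("hub top",m.sum(),world(p,[u[m].mean(),v[m].mean()],.069).round(4),np.median(Z[m]))
m=big((Z>.085)&(Z<.12)&(abs(u-400)<25)&(abs(v-298)<25));print("handle",m.sum(),C[m].mean(0).round(4),C[m].max(0))
o=(cv2.inRange(hsv,(5,150,60),(20,255,255))>0)&(Z>.063)&(Z<.072)&(v>235);P=C[o];r=cv2.minAreaRect(P[:,:2].astype(np.float32));print("latch",np.round(r[0],4),np.round(r[1],4),r[2])
go([.4825,-.0441,.15],np.radians(93.7))
```

```text
seat [0.473  0.2721] [0.0818 0.0816] 75.32679748535156 0.04527008614641584
stud [353.1 136.3] 81 [0.4393 0.2524 0.057 ] [0.4391 0.2522 0.0576]
stud [419.8 159.1] 96 [0.4531 0.3056 0.057 ] [0.453  0.3045 0.0587]
stud [330.  203.8] 84 [0.4927 0.2384 0.057 ] [0.4919 0.2383 0.0579]
stud [394.4 224.9] 92 [0.5066 0.2917 0.057 ] [0.5056 0.2911 0.058 ]
studs centre [0.4729 0.272 ] [np.float64(0.055), np.float64(0.0552), np.float64(0.0551), np.float64(0.0552)] -104.62264461972237 -104.60412803853325 -14.671111198524207 -14.562278031056206
hub top 412 [[0.4724 0.2718 0.069 ]] 0.06835373250001231
handle 409 [0.5574 0.295  0.0992] [0.56602715 0.30257644 0.10549218]
latch [0.5451 0.2525] [0.0966 0.0158] 71.62794494628906
grip now [0.501  0.2302 0.275 ] shift first (tool units): [ 1.19 -9.09  4.17]
turn units [-0.    0.   -0.02] shift after turn [ 1.21 -9.09  4.17] q6 -1.42
turn units [ 0.   0.  31.4] shift after turn [-1.21  9.09  4.17] q6 -1.42
```

send_rows([
  [[0.1,-0.7,0,0,0,0],[0.1,-0.9,0,0,0,0],[0.1,-0.9,0,0,0,0],[0.1,-0.9,0,0,0,0],[0.1,-0.9,0,0,0,0],[0.1,-0.9,0,0,0,0],[0.1,-0.9,0,0,0,0],[0.1,-0.9,0,0,0,0]],
])

```text
time_s: 13.5
eef_pos: [0.49, 0.0183, 0.4298]
eef_rot: [0.0, -0.032, 0.999, -0.0]
wrist_force: [0.4, 0.9, 0.6]
opening: 0.748
grasp_force: 0.0
```

send_rows([
  [[0.1,-0.9,0.4,0,0,0],[0.1,-0.9,0.5,0,0,0],[0.2,-0.29,0.5,0,0,0],[0,0,0.4,0,0,0],[0,0,0,0,0,0],[0,0,0,0,0,0],[0,0,0,0,0,0],[0,0,0,0,0,0]],
])

```text
time_s: 14.17
eef_pos: [0.4828, -0.0433, 0.3768]
eef_rot: [0.001, -0.032, 0.999, -0.0]
wrist_force: [0.2, -0.2, -0.9]
opening: 0.751
grasp_force: 0.0
```

Run:
```python
from h import *
p=imaging.camera("wrist");np.savez("w4.npz",**{k:p[k] for k in("image","depth","mtx","pose")})
C=cloud(p);Z=C[:,:,2];v,u=np.mgrid[0:480,0:640];hsv=cv2.cvtColor(p["image"],cv2.COLOR_BGR2HSV)
def big(M):
    n,l,s,c=cv2.connectedComponentsWithStats(M.astype(np.uint8));return l==1+s[1:,4].argmax()
D=np.hypot(C[:,:,0]-.4827,C[:,:,1]+.0443)
def rect(m,z,nm):
    m=big(m);P=world(p,np.c_[u[m],v[m]],z)[:,:2].astype(np.float32);r=cv2.minAreaRect(P);print(nm,m.sum(),np.round(r[0],4),np.round(r[1],4),round(r[2],2),np.median(Z[m]).round(4))
rect((D<.062)&(Z>.013)&(Z<.026)&(hsv[:,:,1]<60),.02,"plate")
rect((D<.03)&(Z>.044)&(Z<.056),.05,"neck")
go([.4825,-.0441,.041],np.radians(93.7))
```

```text
plate 7784 [ 0.4823 -0.0444] [0.0776 0.0781] 3.77 0.0203
neck 895 [ 0.4819 -0.0443] [0.0317 0.0303] 3.77 0.05
grip now [ 0.4828 -0.0432  0.222 ] shift first (tool units): [ 0.02 -0.02  6.03]
turn units [-0.01  0.02  0.  ] shift after turn [ 0.01 -0.03  6.03] q6 -1.97
turn units [-3.000e-02 -1.000e-02 -3.141e+01] shift after turn [-0.01  0.03  6.03] q6 -1.97
```

send_rows([
  [[0.02,-0.04,0.7,0,0,0],[0,0,0.9,0,0,0],[0,0,0.9,0,0,0],[0,0,0.9,0,0,0],[0,0,0.8,0,0,0],[0,0,0.7,0,0,0],[0,0,0.5,0,0,0],[0,0,0.3,0,0,0]],
])

```text
time_s: 14.88
eef_pos: [0.4816, -0.0443, 0.2033]
eef_rot: [-0.001, -0.032, 0.999, 0.0]
wrist_force: [-0.6, 0.3, 0.8]
opening: 0.75
grasp_force: 0.0
```

send_rows([
  [[0,0,0.2,0,0,0],[0,0,0.1,0,0,0],[0,0,0,0,0,0],[0,0,0,0,0,0],[0,0,0,0,0,0]],
])

```text
time_s: 15.3
eef_pos: [0.4824, -0.0449, 0.1965]
eef_rot: [0.001, -0.032, 0.999, -0.0]
wrist_force: [0.7, 0.8, 1.4]
opening: 0.753
grasp_force: 0.0
```

send_rows([
  [[0,0,0,0,0,0],[0,0,0,0,0,0],[0,0,0,0,0,0],[0,0,0,0,0,0],[0,0,0,0,0,0],[0,0,0,0,0,0]],
], jaw=0)

```text
time_s: 15.8
eef_pos: [0.4822, -0.045, 0.1962]
eef_rot: [0.0, -0.032, 0.999, -0.0]
wrist_force: [-1.9, -0.5, 6.0]
opening: 0.347
grasp_force: 60.1
```

Run:
```python
from h import *
go([.4823,-.0444,.041],np.radians(93.7));print({k:np.round(v,3) for k,v in status.get_obs().items()})
```

```text
grip now [ 0.4822 -0.045   0.0415] shift first (tool units): [-0.    0.02  0.02]
turn units [-0.01  0.01 -0.  ] shift after turn [-0.    0.02  0.02] q6 -1.97
turn units [1.000e-02 1.000e-02 3.141e+01] shift after turn [ 0.   -0.02  0.02] q6 -1.97
{'time_s': np.float64(15.8), 'q': array([-0.339,  0.29 ,  1.966, -0.   ,  0.885, -1.973]), 'dq': array([-0.   , -0.   , -0.   , -0.   ,  0.   ,  0.002]), 'joint_efforts': array([ 1.2900e-01, -3.7343e+01, -2.3817e+01,  1.5800e-01, -3.7300e-01,
        5.0000e-03]), 'eef_pos': array([ 0.482, -0.045,  0.196]), 'eef_rot': array([ 0.   , -0.032,  0.999, -0.   ]), 'wrist_force': array([-1.922, -0.547,  6.009]), 'torque': array([-0.046,  0.221, -0.001]), 'grasp_force': np.float64(60.131), 'opening': np.float64(0.347)}
```

send_rows([
  [[0,0,-0.1,0,0,0],[0,0,-0.3,0,0,0],[0,0,-0.6,0,0,0],[0,0,-0.8,0,0,0],[0,0,-0.9,0,0,0],[0,0,-0.9,0,0,0],[0,0,-0.9,0,0,0],[0,0,-0.5,0,0,0]],
])

```text
time_s: 16.47
eef_pos: [0.4822, -0.0448, 0.349]
eef_rot: [0.002, -0.032, 0.999, -0.001]
wrist_force: [0.4, -0.0, -2.6]
opening: 0.35
grasp_force: 59.6
```

send_rows([
  [[0,0,0,0,0,0.6],[0,0,0,0,0,0.6],[0,0,0,0,0,0.6],[0,0,0,0,0,0.6],[0,0,0,0,0,0.6],[0,0,0,0,0,0.21],[0,0,0,0,0,0]],
])

```text
time_s: 17.05
eef_pos: [0.4816, -0.0446, 0.3456]
eef_rot: [-0.0, 0.128, 0.992, 0.0]
wrist_force: [-0.5, -0.1, -2.5]
opening: 0.342
grasp_force: 59.5
```

Run:
```python
from h import *
go([.4729,.2720,.14],np.radians(75.3))
```

```text
grip now [ 0.4816 -0.0446  0.1909] shift first (tool units): [ 2.96 10.14  1.7 ]
turn units [ 0. -0. -0.] shift after turn [ 2.96 10.14  1.7 ] q6 -1.65
turn units [-1.000e-02 -0.000e+00  3.142e+01] shift after turn [ -2.96 -10.14   1.7 ] q6 -1.65
```

send_rows([
  [[0.2,0.6,0,0,0,0],[0.26,0.9,0,0,0,0],[0.26,0.9,0,0,0,0],[0.26,0.9,0,0,0,0],[0.26,0.9,0,0,0,0],[0.26,0.9,0,0,0,0],[0.26,0.9,0,0,0,0],[0.26,0.9,0,0,0,0]],
])

```text
time_s: 17.72
eef_pos: [0.4754, 0.1722, 0.3457]
eef_rot: [-0.0, 0.127, 0.992, -0.0]
wrist_force: [0.4, -0.5, -3.1]
opening: 0.347
grasp_force: 59.9
```

send_rows([
  [[0.26,0.9,0,0,0,0],[0.26,0.9,0,0,0,0],[0.26,0.9,0,0,0,0],[0.16,0.54,0.3,0,0,0],[0,0,0.4,0,0,0],[0,0,0.3,0,0,0],[0,0,0,0,0,0],[0,0,0,0,0,0]],
])

```text
time_s: 18.38
eef_pos: [0.473, 0.2711, 0.3145]
eef_rot: [-0.001, 0.128, 0.992, -0.001]
wrist_force: [0.4, -0.2, -2.7]
opening: 0.35
grasp_force: 60.0
```

send_rows([
  [[0,0,0,0,0,0],[0,0,0,0,0,0],[0,0,0,0,0,0]],
])

```text
time_s: 18.63
eef_pos: [0.4737, 0.2715, 0.3163]
eef_rot: [0.001, 0.128, 0.992, 0.0]
wrist_force: [-0.7, -0.6, -2.6]
opening: 0.348
grasp_force: 60.0
```

Run:
```python
from h import *
go([.4729,.2720,.105],np.radians(75.35))
p=imaging.camera("wrist");cv2.imwrite("pics/w5.png",p["image"]);np.savez("w5.npz",**{k:p[k] for k in("image","depth","mtx","pose")})
C=cloud(p);Z=C[:,:,2];v,u=np.mgrid[0:480,0:640];zp=status.get_obs()["eef_pos"][2]-.1547-.0335
D=np.hypot(C[:,:,0]-.4729,C[:,:,1]-.272)
m=(D<.062)&(abs(Z-zp-.012)<.004);P=world(p,np.c_[u[m],v[m]],zp+.012)[:,:2].astype(np.float32);r=cv2.minAreaRect(P);print(m.sum(),np.median(Z[m]),zp,r)
```

```text
grip now [0.4737 0.2715 0.1616] shift first (tool units): [0.03 0.01 1.89]
turn units [ 0.01  0.01 -0.02] shift after turn [0.03 0.01 1.89] q6 -1.01
turn units [ 2.00e-02 -1.00e-02  3.14e+01] shift after turn [-0.03 -0.01  1.89] q6 -1.01
20542 0.1403414027655836 0.1280413865923319 ((0.4739803075790405, 0.27219894528388977), (0.07817453145980835, 0.07930876314640045), 75.25608825683594)
```

View pics/w5.png

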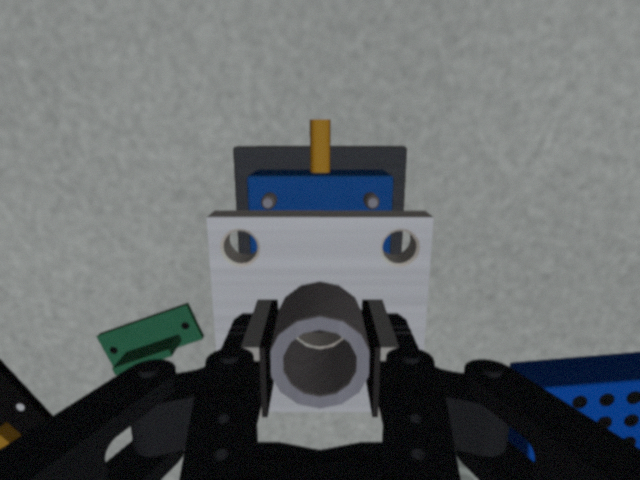

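The cover is level and square to the cell: holes at (240,246) and (400,246) and studs at (268,202) and (372,202), both centred on column 320. I lower it with a 1 mm correction.

send_rows([
  [[0.03,0,0.5,0,0,0],[0,0,0.5,0,0,0],[0,0,0.4,0,0,0],[0,0,0.3,0,0,0],[0,0,0.15,0,0,0],[0,0,0,0,0,0],[0,0,0,0,0,0]],
])

```text
time_s: 19.27
eef_pos: [0.4726, 0.2723, 0.2602]
eef_rot: [0.0, 0.128, 0.992, 0.0]
wrist_force: [0.2, -0.6, -3.1]
opening: 0.349
grasp_force: 60.0
```

Run:
```python
from h import *
go([.4728,.2718,.0785],np.radians(75.35))
p=imaging.camera("wrist");np.savez("w6.npz",**{k:p[k] for k in("image","depth","mtx","pose")})
C=cloud(p);Z=C[:,:,2];v,u=np.mgrid[0:480,0:640];zp=status.get_obs()["eef_pos"][2]-.1547-.0335
D=np.hypot(C[:,:,0]-.4729,C[:,:,1]-.272)
m=(D<.062)&(abs(Z-zp-.012)<.004);P=world(p,np.c_[u[m],v[m]],zp+.012)[:,:2].astype(np.float32);r=cv2.minAreaRect(P);print(m.sum(),np.median(Z[m]),zp,r,status.get_obs()["wrist_force"])
```

```text
grip now [0.4726 0.2723 0.1055] shift first (tool units): [-0.01 -0.01  0.9 ]
turn units [ 0.    0.   -0.01] shift after turn [-0.01 -0.01  0.9 ] q6 -1.01
turn units [ 0.  -0.  31.4] shift after turn [0.01 0.01 0.9 ] q6 -1.01
20433 0.0842718107097723 0.0724488985191368 ((0.47256988286972046, 0.27293986082077026), (0.07792931795120239, 0.07864420861005783), 75.32878875732422) [ 0.79734291  0.57134494 -2.52768828]
```

send_rows([
  [[-0.01,-0.02,0.1,0,0,0],[0,0,0.15,0,0,0],[0,0,0.15,0,0,0],[0,0,0.1,0,0,0],[0,0,0,0,0,0],[0,0,0,0,0,0]],
])

```text
time_s: 19.82
eef_pos: [0.4724, 0.2715, 0.2447]
eef_rot: [-0.0, 0.128, 0.992, -0.0]
wrist_force: [-0.7, -0.4, -2.7]
opening: 0.348
grasp_force: 60.0
```

send_rows([
  [[0,0,0.08,0,0,0],[0,0,0.08,0,0,0],[0,0,0.08,0,0,0],[0,0,0,0,0,0]],
])

```text
time_s: 20.15
eef_pos: [0.4723, 0.2715, 0.2373]
eef_rot: [-0.0, 0.128, 0.992, -0.0]
wrist_force: [-0.6, 0.7, -3.9]
opening: 0.348
grasp_force: 60.0
```

send_rows([
  [[0,0,0.06,0,0,0],[0,0,0.05,0,0,0],[0,0,0.03,0,0,0],[0,0,0,0,0,0],[0,0,0,0,0,0]],
])

```text
time_s: 20.57
eef_pos: [0.4725, 0.2716, 0.2336]
eef_rot: [-0.0, 0.128, 0.992, -0.0]
wrist_force: [-0.0, -0.4, -2.6]
opening: 0.348
grasp_force: 60.0
```

send_rows([
  [[0,0,0.03,0,0,0],[0,0,0.02,0,0,0],[0,0,0,0,0,0],[0,0,0,0,0,0]],
])

```text
time_s: 20.9
eef_pos: [0.4727, 0.2717, 0.2333]
eef_rot: [0.0, 0.128, 0.992, -0.0]
wrist_force: [-3.3, -1.8, 5.6]
opening: 0.347
grasp_force: 61.1
```

send_rows([
  [[0,0,0,0,0,0],[0,0,0,0,0,0],[0,0,0,0,0,0],[0,0,0,0,0,0]],
], jaw=0.7)

```text
time_s: 21.23
eef_pos: [0.4727, 0.2716, 0.2323]
eef_rot: [0.0, 0.128, 0.992, 0.0]
wrist_force: [-0.8, 0.6, 0.9]
opening: 0.7
grasp_force: 0.0
```

send_rows([
  [[0,0,-0.2,0,0,0],[0,0,-0.5,0,0,0],[0,0,-0.9,0,0,0],[0,0,-1,0,0,0],[0,0,-1,0,0,0],[0,0,-1,0,0,0],[0,0,-0.4,0,0,0],[0,0,0,0,0,0]],
])

```text
time_s: 21.9
eef_pos: [0.4735, 0.2719, 0.3863]
eef_rot: [0.003, 0.128, 0.992, 0.002]
wrist_force: [0.5, -0.3, 0.7]
opening: 0.699
grasp_force: 0.0
```

Run:
```python
from h import *
p=imaging.camera("wrist");np.savez("w7.npz",**{k:p[k] for k in("image","depth","mtx","pose")})
C=cloud(p);Z=C[:,:,2];v,u=np.mgrid[0:480,0:640];cv2.imwrite("pics/w7.png",p["image"])
D=np.hypot(C[:,:,0]-.4729,C[:,:,1]-.272)
m=(D<.057)&(abs(Z-.057)<.006);r=cv2.minAreaRect(world(p,np.c_[u[m],v[m]],.057)[:,:2].astype(np.float32));print(m.sum(),np.median(Z[m]),r)
A=np.c_[C[m][:,:2],np.ones(m.sum())];print("tilt",np.linalg.lstsq(A,Z[m],rcond=None)[0])
hsv=cv2.cvtColor(p["image"],cv2.COLOR_BGR2HSV)
o=(cv2.inRange(hsv,(5,150,60),(20,255,255))>0)&(Z>.063)&(Z<.072)
if o.sum()>50:print("latch",o.sum(),cv2.minAreaRect(C[o][:,:2].astype(np.float32)))
print(C[(Z>.095)&(Z<.11)&(np.hypot(C[:,:,0]-.559,C[:,:,1]-.295)<.02)].mean(0))
go([.5597,.2958,.2],np.radians(75))
```

```text
9675 0.05731254408549308 ((0.4727146625518799, 0.27233773469924927), (0.07808792591094971, 0.07817775011062622), 75.31327819824219)
tilt [ 0.00142767 -0.00032523  0.05665733]
latch 2220 ((0.5289614796638489, 0.2664146423339844), (0.0863414853811264, 0.09902918338775635), 44.128173828125)
[0.55783947 0.29636376 0.10189364]
grip now [0.4729 0.2717 0.229 ] shift first (tool units): [-2.59  1.51  0.98]
turn units [0.02 0.03 0.05] shift after turn [-2.59  1.53  0.97] q6 -1.01
turn units [-5.000e-02  3.000e-02 -3.137e+01] shift after turn [ 2.59 -1.53  0.97] q6 -1.01
```

View pics/w7.png

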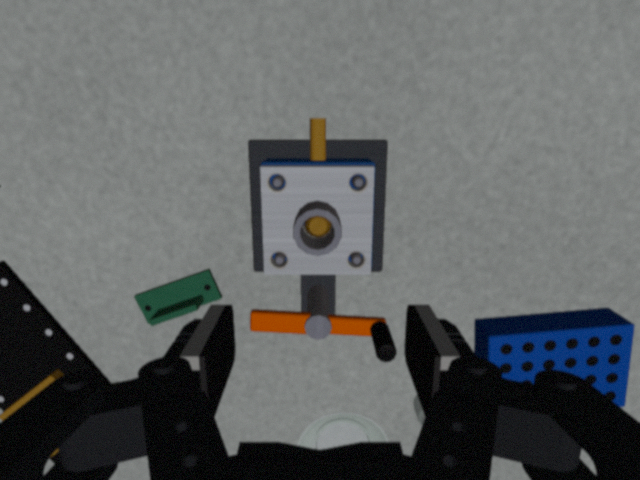

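The cover is seated flush: plate top at z = 0.0573, centre within 0.5 mm, all four studs showing. Next I turn the gripper to straddle the latch handle.

send_rows([
  [[0,0,0,0,0,-0.96],[0,0,0,0,0,-0.96],[0,0,0,0,0,-0.96],[0,0,0,0,0,-0.96],[0,0,0,0,0,-0.96],[0,0,0,0,0,-0.96],[0,0,0,0,0,-0.96],[0,0,0,0,0,-0.96]],
], jaw=0.4)

```text
time_s: 22.62
eef_pos: [0.4719, 0.2713, 0.3793]
eef_rot: [-0.002, -0.255, 0.967, -0.0]
wrist_force: [-0.4, 0.8, 0.1]
opening: 0.402
grasp_force: 0.0
```

send_rows([
  [[0,0,0,0,0,-0.96],[0,0,0,0,0,-0.96],[0,0,0,0,0,-0.96],[0,0,0,0,0,-0.96],[0,0,0,0,0,-0.96],[0,0,0,0,0,-0.96],[0,0,0,0,0,-0.96],[0,0,0,0,0,-0.9]],
])

```text
time_s: 23.28
eef_pos: [0.4719, 0.2713, 0.3793]
eef_rot: [-0.002, -0.596, 0.803, 0.001]
wrist_force: [-0.7, 0.1, 0.9]
opening: 0.397
grasp_force: 0.0
```

send_rows([
  [[0,0,0,0,0,0],[0,0,0,0,0,0],[0,0,0,0,0,0]],
])

```text
time_s: 23.53
eef_pos: [0.4722, 0.2715, 0.3808]
eef_rot: [-0.001, -0.593, 0.805, 0.0]
wrist_force: [-0.6, 0.5, 0.9]
opening: 0.4
grasp_force: 0.0
```

Run:
```python
from h import *
go([.5587,.2961,.15],np.radians(163))
```

```text
grip now [0.4722 0.2715 0.2261] shift first (tool units): [-1.64 -2.52  2.53]
turn units [ 0.02 -0.01 -0.04] shift after turn [-1.63 -2.52  2.54] q6 -2.54
turn units [-2.000e-02 -3.000e-02  3.138e+01] shift after turn [1.63 2.52 2.54] q6 -2.54
```

send_rows([
  [[-0.4,-0.6,0,0,0,0],[-0.4,-0.6,0,0,0,0],[-0.4,-0.6,0.4,0,0,0],[-0.43,-0.72,0.6,0,0,0],[0,0,0.8,0,0,0],[0,0,0.6,0,0,0],[0,0,0,0,0,0],[0,0,0,0,0,0]],
])

```text
time_s: 24.2
eef_pos: [0.5586, 0.296, 0.3086]
eef_rot: [-0.002, -0.594, 0.805, 0.001]
wrist_force: [-0.1, -0.5, 0.2]
opening: 0.4
grasp_force: 0.0
```

Run:
```python
from h import *
go([.5587,.2961,.093],np.radians(163))
p=imaging.camera("wrist");cv2.imwrite("pics/w8.png",p["image"]);C=cloud(p);Z=C[:,:,2]
D=np.hypot(C[:,:,0]-.5587,C[:,:,1]-.2961);m=(D<.018)&(Z>.098)&(Z<.108)
print(m.sum(),C[m].mean(0),C[m].min(0),C[m].max(0))
```

```text
grip now [0.5586 0.296  0.1539] shift first (tool units): [-0.01 -0.01  2.03]
turn units [ 0.03 -0.02 -0.02] shift after turn [-0.   -0.    2.03] q6 -2.54
turn units [-3.000e-02 -5.000e-02  3.139e+01] shift after turn [0.   0.   2.03] q6 -2.54
801 [0.55959215 0.29499771 0.1027344 ] [0.5530601  0.288887   0.09800551] [0.56677227 0.30242297 0.10490289]
```

View pics/w8.png

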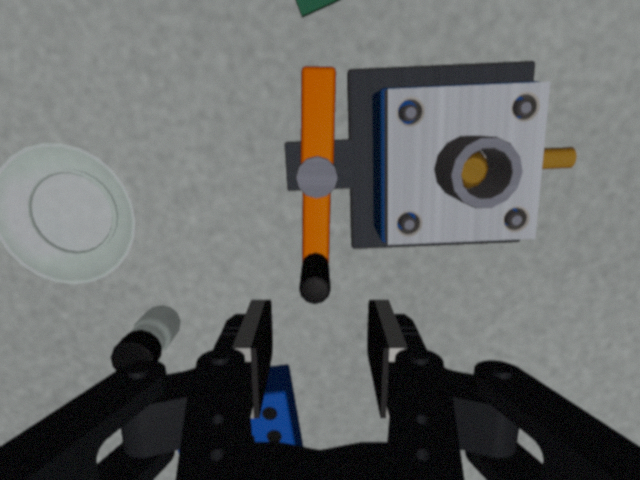

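The pin at (315,290) lies between the pads, and the cover shows flush with four studs through. I lower, cage the pin, and sweep clockwise about the pivot.

send_rows([
  [[0,0,0.6,0,0,0],[0,0,0.7,0,0,0],[0,0,0.5,0,0,0],[0,0,0.23,0,0,0],[0,0,0,0,0,0]],
])

```text
time_s: 24.67
eef_pos: [0.5589, 0.2962, 0.2491]
eef_rot: [-0.0, -0.594, 0.804, 0.0]
wrist_force: [-0.1, -0.4, -0.3]
opening: 0.399
grasp_force: 0.0
```

send_rows([
  [[0,0,0,0,0,0],[0,0,0,0,0,0],[0,0,0,0,0,0]],
], jaw=0.22)

```text
time_s: 24.92
eef_pos: [0.5598, 0.2964, 0.2511]
eef_rot: [0.001, -0.594, 0.804, -0.001]
wrist_force: [0.3, -0.2, 0.2]
opening: 0.222
grasp_force: 0.0
```

send_rows([
  [[0.007,-0.141,0,0,0,0.94],[0.007,-0.141,0,0,0,0.94],[0.007,-0.141,0,0,0,0.94],[0.007,-0.141,0,0,0,0.94]],
])

```text
time_s: 25.25
eef_pos: [0.5744, 0.2886, 0.2506]
eef_rot: [0.001, -0.432, 0.902, 0.0]
wrist_force: [-0.4, -0.4, 1.3]
opening: 0.22
grasp_force: 0.6
```

Run:
```python
from h import *
s=status.get_obs();print(s["wrist_force"],s["opening"],s["grasp_force"])
a=np.radians(73-21.5);go([.5455+.045*np.cos(a),.2531+.045*np.sin(a),.093],a+np.pi/2)
```

```text
[-0.35988952 -0.35043237  1.27476805] 0.22000251635271617 0.6434942968189716
grip now [0.5744 0.2886 0.0959] shift first (tool units): [0.03 0.02 0.1 ]
turn units [-0.01  0.01 -0.06] shift after turn [0.02 0.02 0.1 ] q6 -2.18
turn units [2.000e-02 1.000e-02 3.135e+01] shift after turn [-0.02 -0.02  0.1 ] q6 -2.18
```

Tracking the arc well, so I continue.

send_rows([
  [[0.01,-0.141,0,0,0,0.94],[0.01,-0.141,0,0,0,0.94],[0.01,-0.141,0,0,0,0.94],[0.01,-0.141,0,0,0,0.94],[0.007,-0.141,0,0,0,0.94],[0.007,-0.141,0,0,0,0.94]],
])

```text
time_s: 25.75
eef_pos: [0.5888, 0.2678, 0.2506]
eef_rot: [0.001, -0.164, 0.987, 0.0]
wrist_force: [0.4, 2.0, -0.6]
opening: 0.22
grasp_force: 0.8
```

send_rows([
  [[0.007,-0.141,0,0,0,0.94],[0.007,-0.141,0,0,0,0.94],[0.007,-0.141,0,0,0,0.94],[0.007,-0.141,0,0,0,0.94],[0.007,-0.141,0,0,0,0.94],[0,0,0,0,0,0],[0,0,0,0,0,0],[0,0,0,0,0,0]],
])

```text
time_s: 26.42
eef_pos: [0.5904, 0.2467, 0.2499]
eef_rot: [0.0, 0.067, 0.998, 0.0]
wrist_force: [-0.2, -0.6, -0.3]
opening: 0.219
grasp_force: 0.0
```

Run:
```python
from h import *
s=status.get_obs();print(s["wrist_force"],s["opening"],s["grasp_force"])
a=np.radians(-14.65);go([.5455+.045*np.cos(a),.2531+.045*np.sin(a),.093],a+np.pi/2)
```

```text
[-0.20536195 -0.55981499 -0.33694133] 0.21932576640577767 0.0
grip now [0.5904 0.2467 0.0952] shift first (tool units): [ 0.02 -0.17  0.07]
turn units [0.   0.01 1.22] shift after turn [ 0.   -0.17  0.07] q6 -1.23
turn units [-1.00e-02  0.00e+00 -3.02e+01] shift after turn [-0.    0.17  0.07] q6 -1.23
```

send_rows([
  [[0.01,-0.1,0,0,0,0.6],[0,-0.08,0,0,0,0.5],[0,-0.03,0,0,0,0],[0,0,0,0,0,0],[0,0,0,0,0,0]],
])

```text
time_s: 26.83
eef_pos: [0.5889, 0.2406, 0.2495]
eef_rot: [0.0, 0.122, 0.993, 0.0]
wrist_force: [1.6, 0.9, 0.1]
opening: 0.223
grasp_force: 0.4
```

send_rows([
  [[0,-0.04,0,0,0,0],[0,0,0,0,0,0],[0,0,0,0,0,0]],
])

```text
time_s: 27.08
eef_pos: [0.5885, 0.2393, 0.2494]
eef_rot: [0.0, 0.123, 0.992, 0.0]
wrist_force: [1.6, 1.1, 1.4]
opening: 0.218
grasp_force: 0.5
```

send_rows([
  [[0,-0.04,0,0,0,0],[0,0,0,0,0,0],[0,0,0,0,0,0]],
])

```text
time_s: 27.33
eef_pos: [0.5883, 0.2387, 0.2494]
eef_rot: [0.0, 0.123, 0.992, 0.001]
wrist_force: [2.6, 4.7, -0.2]
opening: 0.221
grasp_force: 2.5
```

send_rows([
  [[0,0,0,0,0,0],[0,0,0,0,0,0],[0,0,0,0,0,0]],
], jaw=0.5)

```text
time_s: 27.58
eef_pos: [0.588, 0.2379, 0.249]
eef_rot: [-0.0, 0.123, 0.992, -0.0]
wrist_force: [0.3, 0.5, 0.0]
opening: 0.502
grasp_force: 0.0
```

send_rows([
  [[0,0,-0.5,0,0,0],[0,0,-0.9,0,0,0],[0,0,-0.9,0,0,0],[0,0,-0.9,0,0,0],[0,0,-0.9,0,0,0],[0,0,-0.5,0,0,0],[0,0,0,0,0,0],[0,0,0,0,0,0]],
])

```text
time_s: 28.25
eef_pos: [0.5883, 0.238, 0.3881]
eef_rot: [0.001, 0.123, 0.992, 0.0]
wrist_force: [-1.0, 1.2, -0.7]
opening: 0.501
grasp_force: 0.0
```

Run:
```python
from h import *
p=imaging.camera("wrist");cv2.imwrite("pics/w9.png",p["image"]);C=cloud(p);Z=C[:,:,2]
D=np.hypot(C[:,:,0]-.589,C[:,:,1]-.2417);m=(D<.025)&(Z>.098)&(Z<.11)
h=C[m].mean(0);print(m.sum(),h,"angle",np.arctan2(h[1]-.2531,h[0]-.5455)+np.radians(14.65))
D=np.hypot(C[:,:,0]-.4729,C[:,:,1]-.272)
m=(D<.057)&(abs(Z-.057)<.004);print("plate",np.median(Z[m]))
```

```text
408 [0.58852127 0.24226545 0.10287061] angle 0.008979465543766385
plate 0.05727793980409657
```

View pics/w9.png

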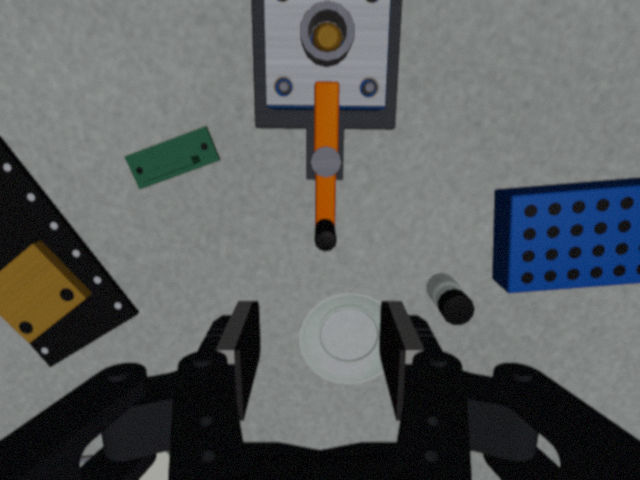

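The latch's nose at (327,95) is over the seated cover and its handle is in line at (325,235), about 0.01 rad from the stop. The gripper is clear, so I hand in.

```bash
python3 -c "
from bench import ctrl;print(ctrl.hand_in())"
```

```text
the job is handed in; nothing more can be done
None
```

The job is handed in after about 28 s of the 67 s, with no verdict returned: the bracket measured flat in the tray, the cover flush on the cell with its studs through, and the latch fully in (about 0.01 rad from its stop).

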